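# Put the clay press stamps back on their rack in order of size

## Task

Put the four round press stamps back on the wooden rack, standing upright, one centred on each cork spot, in order of size: the smallest on the spot next to the brass knob, growing to the largest at the other end. Leave the clay pack and the two peg strips where they lie.

Things in the scene. Friction and masses are not known exactly. Their poses are not given: they have to be found in the camera images.
- stamp_30: loose round press stamp: flat metal disc 30 mm in diameter, 14 mm thick, a thin neck, and on top an upright pale wooden knob to grip by (cylinder, 26 mm diameter, 34 to 62 mm above the underside). The four stamps differ only in disc diameter (30, 42, 54, 66 mm) and mass (28 to 140 g). Starts upright on the table. Origin: centre of the underside, z up
- stamp_42: loose round press stamp: flat metal disc 42 mm in diameter, 14 mm thick, a thin neck, and on top an upright pale wooden knob to grip by (cylinder, 26 mm diameter, 34 to 62 mm above the underside). The four stamps differ only in disc diameter (30, 42, 54, 66 mm) and mass (28 to 140 g). Starts upright on the table. Origin: centre of the underside, z up
- stamp_54: loose round press stamp: flat metal disc 54 mm in diameter, 14 mm thick, a thin neck, and on top an upright pale wooden knob to grip by (cylinder, 26 mm diameter, 34 to 62 mm above the underside). The four stamps differ only in disc diameter (30, 42, 54, 66 mm) and mass (28 to 140 g). Starts upright on the table. Origin: centre of the underside, z up
- stamp_66: loose round press stamp: flat metal disc 66 mm in diameter, 14 mm thick, a thin neck, and on top an upright pale wooden knob to grip by (cylinder, 26 mm diameter, 34 to 62 mm above the underside). The four stamps differ only in disc diameter (30, 42, 54, 66 mm) and mass (28 to 140 g). Starts upright on the table. Origin: centre of the underside, z up
- rack: fixed wooden board 105 x 430 mm, 14 mm thick, with a row of four identical flush cork spots (44 mm diameter) and a rail along its far edge (top 34 mm over the table, face 48 mm beyond the spots' line). Origin: at table height below the row's middle; y along the row, x toward the rail. Spot centres y = -0.12, -0.04, 0.04, 0.12 m, x = 0, z = 0.014. A flat black plug marks nothing
- end_knob: fixed brass knob (22 mm diameter, 21 mm high) on the rack beyond one end of the row, at y = +0.195 or -0.195 m in the rack's frame (it varies), x = 0. It marks the end for the smallest stamp; spot centres lie 75, 155, 235, 315 mm from it. Origin: centre of its underside, on the board's top
- clay_pack: red carton of clay, torn open at one end with the pale clay showing, 51 x 121 x 34 mm, lying near the stamps with its long (y) side pointing away from the robot; leave it alone. Origin: centre of the underside
- full_strip: light strip for pegs, with small brown pegs standing in it, 20 x 104 mm, up to 16 mm high, lying between the stamps with its long (y) side pointing away from the robot; leave it alone. Origin: centre of the underside
- empty_strip: light strip for pegs, with empty white cups, 20 x 104 mm, up to 16 mm high, lying between the stamps with its long (y) side pointing away from the robot; leave it alone. Origin: centre of the underside
Not all that is in view belongs to the job. What is shaped like the stamp_42 but orange is not meant.

How it is judged:
At the end, for the whole second after the job is handed in: Every stamp stands upright (within 0.1 rad) and at rest on the rack board, released, its centre within 12 mm of the centre of its own spot along the row and 12 mm across it; counted from the brass knob the disc diameters are 30, 42, 54, 66 mm (horizontal distance between stamp_30 and end_knob between 0.063 and 0.087 m and x of stamp_30 in the frame of rack between -0.012 and 0.012 m and y of stamp_30 in the frame of rack between -0.14 and 0.14 m and z of stamp_30 in the frame of rack between 0.01 and 0.018 m and angle between each of stamp_30, stamp_42, stamp_54, stamp_66's own z axis and vertical below 0.1 rad and linear speed of each of stamp_30, stamp_42, stamp_54, stamp_66 below 0.02 m/s and horizontal distance between stamp_42 and end_knob between 0.143 and 0.167 m and x of stamp_42 in the frame of rack between -0.012 and 0.012 m and y of stamp_42 in the frame of rack between -0.14 and 0.14 m and z of stamp_42 in the frame of rack between 0.01 and 0.018 m and horizontal distance between stamp_54 and end_knob between 0.223 and 0.247 m and x of stamp_54 in the frame of rack between -0.012 and 0.012 m and y of stamp_54 in the frame of rack between -0.14 and 0.14 m and z of stamp_54 in the frame of rack between 0.01 and 0.018 m and horizontal distance between stamp_66 and end_knob between 0.303 and 0.327 m and x of stamp_66 in the frame of rack between -0.012 and 0.012 m and y of stamp_66 in the frame of rack between -0.14 and 0.14 m and z of stamp_66 in the frame of rack between 0.01 and 0.018 m); the robot touches nothing.
It fails at once if the clay pack or a peg strip was shifted by more than 30 mm (distance of any of clay_pack, full_strip, empty_strip from where it was at the start of the episode above 0.03 m).
It also fails if it takes over 96 s, if anything falls off the work surface, if the arm or the gripper's body presses on something with over 40 N, if the wrist force passes 120 N, or if a joint passes its speed limit or range.

## Robot

A 7-joint arm with a two-finger parallel gripper is mounted at the origin on a cart in front of the work surface, level with it; the furniture and walls round the work are solid. World frame = base frame: x ahead of the robot, y to its left, z up, the work surface at z = 0. Lengths are in m, angles in rad, forces in N, time in s.
With the tool pointing down it reaches from about 0.425 to 0.875 m from the base axis. Payload 4.7 kg.
Tool frame: the origin (TCP) lies midway between the tips of the shut fingers; the grasp point (between the pads) lies 19 mm behind it; z points along the fingers, y is the line along which they close (so a half turn about z gives the same grasp; the last joint's range is limited). The gripper opens to 85 mm and grips with 20 to 120 N. Pads are 22 mm wide; open, the fingers measure 114 mm over their backs; the gripper's body (76 mm by 85 mm) begins 54 mm behind the grasp point. The pads swing forward as they close: fully open they stand 13 mm farther back than shut.
Start: joints at [-1.326, 0.321, -0.07, 1.45, 0.023, 1.371, -0.057], TCP at [0.149, 0.633, 0.231] pointing down, gripper open.
Joint ranges: [-2.86, 2.86], [-0.3, 2.09], [-1.38, 1.24], [0.06, 2.45], [-1.56, 4.7], [0.09, 2.05], [-2.69, 2.69]. Speed limits (rad/s): [2.57, 2.57, 3.14, 3.14, 3.14, 3.14, 3.14].

## Interface

Orientations are given as a unit quaternion [x, y, z, w].
In Python, from plant import * gives the robot as it stands.
- The arm moves only by the tool carry_out, never from a script. Its argument "commands" is a list of rows, each a list of 6 numbers: the shift along the tool's x, y, z in cm, then the turn, a rotation vector about the tool's x, y, z in degrees. In form: [[tx, ty, tz, wx, wy, wz], ...]. A call has 1 to 20 rows; each row shifts and turns the commanded pose from where the row before left it, along the tool's axes as they then stand; what a row does not reach is not made up. A row lasts 1/8 s, in which the tool goes at most 62.5 mm and 10.7 degrees, less where a joint would pass 70% of its speed; a pose out of reach is approached as far as the arm can. A call is refused whole if a number of a shift passes 6.25 or a number of a turn 10.7, either way. A call with a gripper value outside its range is refused whole. "claw" is the opening, from 0 (shut) to 1 (fully open), set as the call begins (left out, the last holds). The fingers move at their own pace and stop on an object; the grip force is fixed at half the most. Time passes only in rows, so rows that do not move let the fingers close. It gives the time, the measured TCP pose, the force, the opening and the grip force at its end, in the units of the state.
- sense(): the state, without advancing time (a new reading comes with each control period).
- camera(name): name is "scene" or "top" or "wrist"; returns the picture (480x640x3 uint8, blue, green, red); there is no depth.
- camera_params(name): a dict with "mtx" (3x3 intrinsics, pixels), "world_to_cam" (4x4, takes a point from world to camera coordinates); the wrist camera has in their place "tool_from_camera" (4x4, takes a point from camera to tool coordinates, whose origin is the TCP and whose axes are the flange's). Camera axes: x right, y up, looking along -z (the intrinsics and any distortion apply to the point x, -y, -z); pixel columns grow to the right and rows downward; lengths in m; the calibration is good to about 2 mm. A picture is of the moment at which its call begins: read the wrist's pose just before it. camera_params takes no time and is no camera call.
- finish_job(): hands the job in; it is judged then, once.
The state is a dict: "time_s": time; "joints": joint angles; "dq": joint speeds; "joint_efforts": joint torques, N m; "ee_pos": TCP position; "eef_rot": TCP orientation; "force": force on the tool from outside, world axes, zero at the start; "moment": the same for the moment, N m; "gripper_width": opening from 0.0 (shut) to 1.0 (fully open); "finger_force": force on a finger pad.
Only numpy, scipy, OpenCV 4.12 (cv2) and the standard library are available. Lean on these libraries where they do the work, as an engineer would, in place of code of your own. Each camera call takes 0.05 s, during which the arm holds its last target. There are 200 camera calls.

## Working session

There is one attempt and no reset: what is moved stays moved. The work goes in short steps, Python scripts to look and compute and a tool call to move; the robot and the scene stay as the last step left them, time stands still between calls to the robot, and variables do not carry over. Pictures are saved under pics/ and viewed, at most 14 in all, crops included, and the job is handed in when it is done.

Besides the shell and the picture viewer there is one more tool, called after "Call:" as name(argument=value, ...) on one line, values as JSON. carry_out: Moves the arm, as the interface text tells. Its arguments: {"type":"object","properties":{"commands":{"type":"array"},"claw":{"type":"number"}},"required":["commands"]}

```bash
mkdir -p pics; ls
python3 - <<'E'
from plant import *
import cv2,numpy as np
s=sense();print({k:np.round(v,3) for k,v in s.items()})
for n in("top","scene"):
    cv2.imwrite(f"pics/{n}0.png",camera(n));p=camera_params(n);print(n,{k:np.round(v,4).tolist() if not isinstance(v,str) else v for k,v in p.items()})
print(camera_params("wrist"))
E
```

```text
pics
{'time_s': np.float64(0.0), 'joints': array([-1.326,  0.322, -0.07 ,  1.452,  0.023,  1.371, -0.057]), 'dq': array([-0.002, -0.002, -0.   , -0.   , -0.   ,  0.001, -0.   ]), 'joint_efforts': array([ 1.0000e-03, -4.9357e+01, -3.8200e-01, -3.1434e+01,  1.3000e-02,
        1.1000e-02, -0.0000e+00]), 'ee_pos': array([0.149, 0.632, 0.23 ]), 'eef_rot': array([ 0.115,  0.993, -0.001, -0.   ]), 'force': array([-0.315, -0.118,  0.195]), 'moment': array([0.031, 0.049, 0.03 ]), 'finger_force': np.float64(0.0), 'gripper_width': np.float64(1.0)}
top {'mtx': [[463.2594, 0.0, 319.9563], [0.0, 463.2594, 241.6355], [0.0, 0.0, 1.0]], 'world_to_cam': [[0.0258, -0.9997, 0.0057, 0.0108], [0.9827, 0.0264, 0.1835, -0.5484], [-0.1836, 0.0009, 0.983, -0.9711], [0.0, 0.0, 0.0, 1.0]]}
scene {'mtx': [[444.6657, 0.0, 313.3379], [0.0, 444.6657, 240.4055], [0.0, 0.0, 1.0]], 'world_to_cam': [[0.8946, -0.4469, 0.0009, -0.5041], [0.2252, 0.4526, 0.8628, -0.1716], [-0.3861, -0.7716, 0.5055, -0.744], [0.0, 0.0, 0.0, 1.0]]}
{'mtx': array([[353.94902975,   0.        , 311.56448272],
       [  0.        , 353.94902975, 236.05468829],
       [  0.        ,   0.        ,   1.        ]]), 'tool_from_camera': array([[-7.60273725e-05,  9.50188303e-01,  3.11676409e-01,
         7.93842735e-02],
       [ 9.99999971e-01,  9.61396411e-07,  2.40999513e-04,
         1.26302014e-03],
       [ 2.28695273e-04,  3.11676418e-01, -9.50188275e-01,
        -1.41674549e-01],
       [ 0.00000000e+00,  0.00000000e+00,  0.00000000e+00,
         1.00000000e+00]])}
```

View pics/top0.png

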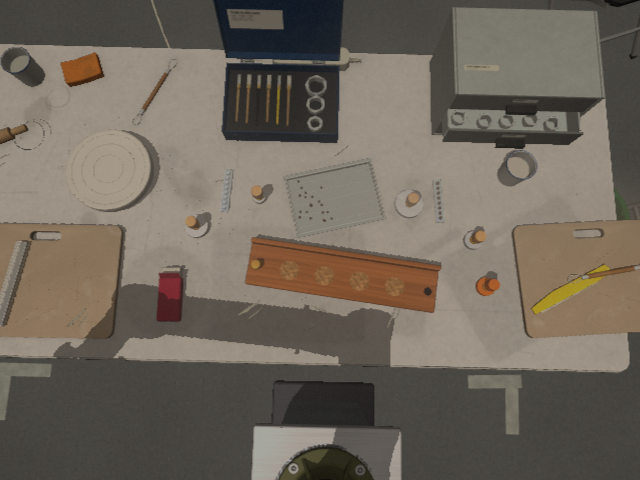

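View pics/scene0.png

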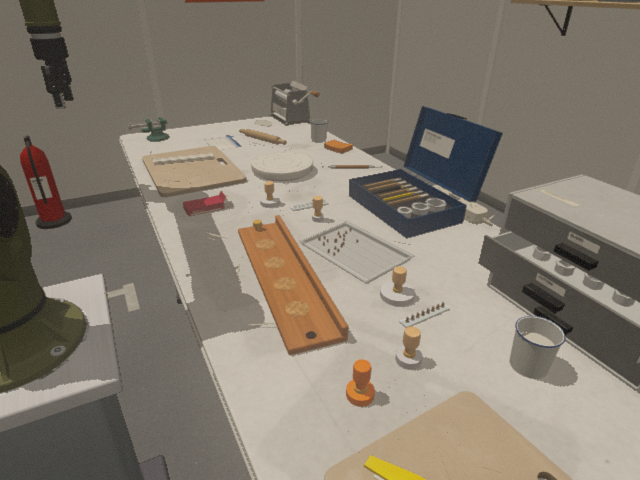

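Top view: four pale knobs at (192,222), (257,191), (412,199) and (478,237). The orange decoy is at (488,286), so it is excluded. The brass knob is at (257,264), so the small end is on the left, and the cork spots are at (289,270), (324,276), (359,282) and (394,286). The clay pack is at (170,297) and the strips at (226,190) and (438,200). I'll measure next and confirm with one crop.

```bash
cat > h.py <<'E'
from plant import *
import cv2,numpy as np
from scipy.spatial.transform import Rotation as R
def ray(p,uv,z,T=None):
    """pixel -> world point on plane z; T = camera-to-world"""
    if T is None: T=np.linalg.inv(p["world_to_cam"])
    d=np.linalg.inv(p["mtx"])@[uv[0],uv[1],1]; d=T[:3,:3]@[d[0],-d[1],-d[2]]
    o=T[:3,3]; return (o+d*(z-o[2])/d[2])
def proj(p,X,T=None):
    W=p["world_to_cam"] if T is None else np.linalg.inv(T)
    c=W@[*X,1]; q=p["mtx"]@[c[0],-c[1],-c[2]]; return q[:2]/q[2]
def wristT(s):
    M=np.eye(4);M[:3,:3]=R.from_quat(s["eef_rot"]).as_matrix();M[:3,3]=s["ee_pos"]
    return M@camera_params("wrist")["tool_from_camera"]
def blobs(m,amin):
    n,_,st,c=cv2.connectedComponentsWithStats(m.astype(np.uint8))
    return [(c[i].round(1),st[i]) for i in range(1,n) if st[i][4]>=amin]
E
python3 - <<'E'
from h import *
im=cv2.imread("pics/top0.png");p=camera_params("top");hsv=cv2.cvtColor(im,cv2.COLOR_BGR2HSV)
for n,q in dict(knobs=[(192,222),(257,191),(412,199),(478,237)],brass=[(257,264)],cork=[(289,270),(324,276)],wood=[(306,262)],disc=[(196,233),(402,207),(472,243)],table=[(220,260),(440,240)]).items(): print(n,[hsv[v,u].tolist() for u,v in q])
H,S,V=cv2.split(hsv)
m=(H>8)&(H<22)&(S>90)&(V>130)
for c,st in blobs(m,25):
    if 150<c[0]<520 and 150<c[1]<320: print(c,st, ray(p,c,.05).round(3))
g=cv2.cvtColor(im,cv2.COLOR_BGR2GRAY)
cr=im[165:315,160:510];cv2.imwrite("pics/crop1.png",cv2.resize(cr,None,fx=2.28,fy=2.28,interpolation=cv2.INTER_CUBIC))
E
```

```text
knobs [[16, 122, 167], [15, 122, 167], [15, 106, 163], [16, 126, 166]]
brass [[17, 158, 161]]
cork [[14, 138, 142], [14, 138, 144]]
wood [[11, 156, 132]]
disc [[14, 29, 167], [17, 31, 157], [17, 80, 121]]
table [[17, 39, 150], [18, 39, 143]]
[256.1 190.4] [251 186  11  10  87] [0.662 0.172 0.05 ]
[412.8 197.5] [408 193  11  10  82] [ 0.655 -0.181  0.05 ]
[190.3 220.7] [186 216  10  11  85] [0.588 0.314 0.05 ]
[480.3 235.6] [475 231  11  10  88] [ 0.571 -0.33   0.05 ]
[296.7 246.6] [251 239 109  18 218] [0.536 0.076 0.05 ]
[334.8 274.7] [ 245  244  192   63 4680] [ 0.476 -0.009  0.05 ]
[403.5 263.1] [361 257  80  13  99] [ 0.505 -0.159  0.05 ]
[483.2 287.8] [477 278  18  18 136] [ 0.456 -0.332  0.05 ]
[494.  284.2] [489 279  11  11 102] [ 0.464 -0.356  0.05 ]
```

View pics/crop1.png

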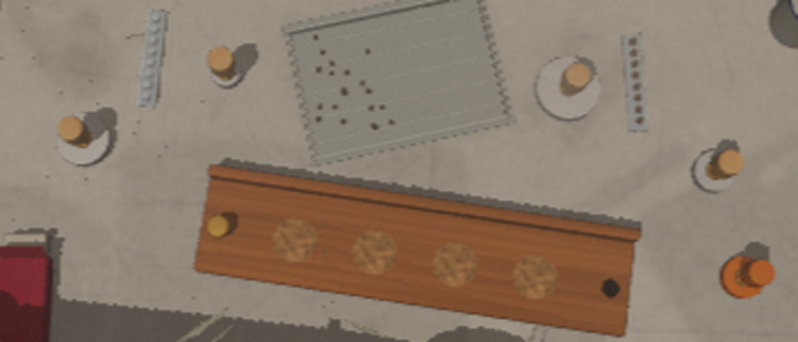

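Crop: the discs are about 62, 54, 42 and 33 px wide at crop (568,88), (82,143), (714,170) and (225,75). So those are stamp_66, stamp_54, stamp_42 and stamp_30. The orange one at (745,275) is the decoy. Next I'll work out the world positions.

Run:
```python
from h import *
p=camera_params("top")
for n,q,z in [("s30",(256.1,190.4),.062),("s66",(412.8,197.5),.062),("s54",(190.3,220.7),.062),("s42",(480.3,235.6),.062)]: print(n,ray(p,q,z).round(4))
c=lambda u,v:(160+u/2.28-.3,165+v/2.28-.3)
for n,q in [("s30",(225,75)),("s66",(568,88)),("s54",(82,143)),("s42",(714,170))]:
    X=ray(p,c(*q),.014);print(n,"disc",X.round(4))
for w,q in [(62,(568,88)),(54,(82,143)),(42,(714,170)),(33,(225,75))]:
    print("dia",np.linalg.norm(ray(p,c(q[0]+w/2,q[1]),.014)-ray(p,c(q[0]-w/2,q[1]),.014)).round(3))
C=np.array([ray(p,c(*q),.014) for q in [(295,241),(374,252),(455,265),(535,277)]])
print(C.round(4),np.linalg.norm(np.diff(C,axis=0),axis=1))
b=ray(p,c(218,225),.035);print("brass",b.round(4),np.linalg.norm((C-b)[:,:2],axis=1))
d=(C[3]-C[0])[:2];print("row angle deg",np.degrees(np.arctan2(d[1],d[0])))
```

```text
s30 [0.658  0.1703 0.062 ]
s66 [ 0.6512 -0.1785  0.062 ]
s54 [0.585  0.3111 0.062 ]
s42 [ 0.5687 -0.3256  0.062 ]
s30 disc [0.6551 0.171  0.014 ]
s66 disc [ 0.651 -0.179  0.014]
s54 disc [0.5804 0.3113 0.014 ]
s42 disc [ 0.5698 -0.3251  0.014 ]
dia 0.063
dia 0.054
dia 0.042
dia 0.034
[[ 0.4869  0.0932  0.014 ]
 [ 0.478   0.0147  0.014 ]
 [ 0.4672 -0.0656  0.014 ]
 [ 0.4574 -0.1446  0.014 ]] [0.07902498 0.08100738 0.07961475]
brass [0.498  0.1673 0.035 ] [0.07495638 0.15395593 0.23496304 0.31457578]
row angle deg -97.04996761422682
```

Run:
```python
from h import *
s=sense();Rm=R.from_quat(s["eef_rot"]);goal=R.from_matrix(np.array([[0,1,0],[1,0,0],[0,0,-1.]]))
rv=(Rm.inv()*goal).as_rotvec(degrees=True);print(rv)
d=(np.array([.585,.311,.16])-s["ee_pos"])/14
for i in range(14):
    print((100*(Rm*R.from_rotvec(rv*i/14,degrees=True)).inv().apply(d)).round(1).tolist(),(rv/14).round(2).tolist())
```

```text
[-7.94168293e-02  7.27304285e-02  7.67781308e+01]
[-3.6, -1.5, 0.5] [-0.01, 0.01, 5.48]
[-3.7, -1.2, 0.5] [-0.01, 0.01, 5.48]
[-3.8, -0.8, 0.5] [-0.01, 0.01, 5.48]
[-3.8, -0.5, 0.5] [-0.01, 0.01, 5.48]
[-3.9, -0.1, 0.5] [-0.01, 0.01, 5.48]
[-3.9, 0.3, 0.5] [-0.01, 0.01, 5.48]
[-3.8, 0.7, 0.5] [-0.01, 0.01, 5.48]
[-3.7, 1.0, 0.5] [-0.01, 0.01, 5.48]
[-3.6, 1.4, 0.5] [-0.01, 0.01, 5.48]
[-3.5, 1.7, 0.5] [-0.01, 0.01, 5.48]
[-3.3, 2.0, 0.5] [-0.01, 0.01, 5.48]
[-3.1, 2.3, 0.5] [-0.01, 0.01, 5.48]
[-2.8, 2.6, 0.5] [-0.01, 0.01, 5.48]
[-2.6, 2.9, 0.5] [-0.01, 0.01, 5.48]
```

Call:
carry_out(commands=[[-3.6, -1.5, 0.5, 0, 0, 5.48], [-3.7, -1.2, 0.5, 0, 0, 5.48], [-3.8, -0.8, 0.5, 0, 0, 5.48], [-3.8, -0.5, 0.5, 0, 0, 5.48], [-3.9, -0.1, 0.5, 0, 0, 5.48], [-3.9, 0.3, 0.5, 0, 0, 5.48], [-3.8, 0.7, 0.5, 0, 0, 5.48], [-3.7, 1.0, 0.5, 0, 0, 5.48], [-3.6, 1.4, 0.5, 0, 0, 5.48], [-3.5, 1.7, 0.5, 0, 0, 5.48], [-3.3, 2.0, 0.5, 0, 0, 5.48], [-3.1, 2.3, 0.5, 0, 0, 5.48], [-2.8, 2.6, 0.5, 0, 0, 5.48], [-2.6, 2.9, 0.5, 0, 0, 5.48], [0, 0, 0, 0, 0, 0], [0, 0, 0, 0, 0, 0]])

```text
time_s: 2.1
ee_pos: [0.5851, 0.3112, 0.1609]
eef_rot: [0.707, 0.707, -0.0, -0.0]
force: [0.2, 0.4, 0.8]
gripper_width: 0.994
finger_force: 0.0
```

Run:
```python
from h import *
s=sense();print(s["time_s"],s["ee_pos"].round(4),s["eef_rot"].round(4),s["joints"].round(2))
im=camera("wrist");cv2.imwrite("pics/w54.png",im);T=wristT(s);p=camera_params("wrist")
print("expect s54 top px",proj(p,(.585,.311,.062),T))
H,S,V=cv2.split(cv2.cvtColor(im,cv2.COLOR_BGR2HSV))
for c,st in blobs((H>8)&(H<22)&(S>90)&(V>110),200): print(c,st,ray(p,c,.062,T).round(4))
```

```text
2.1 [0.5851 0.3112 0.1609] [ 7.071e-01  7.071e-01 -2.000e-04 -4.000e-04] [-0.81  0.4   0.37  1.52 -0.15  1.25 -0.42]
expect s54 top px [310.27766498 239.19033807]
[310.8 234.7] [295 219  33  32 798] [0.5854 0.3144 0.062 ]
[214.7 375.2] [204 367  22  18 296] [0.5064 0.1932 0.062 ]
[397.9 394.4] [384 383  28  23 487] [0.6583 0.1738 0.062 ]
```

View pics/w54.png

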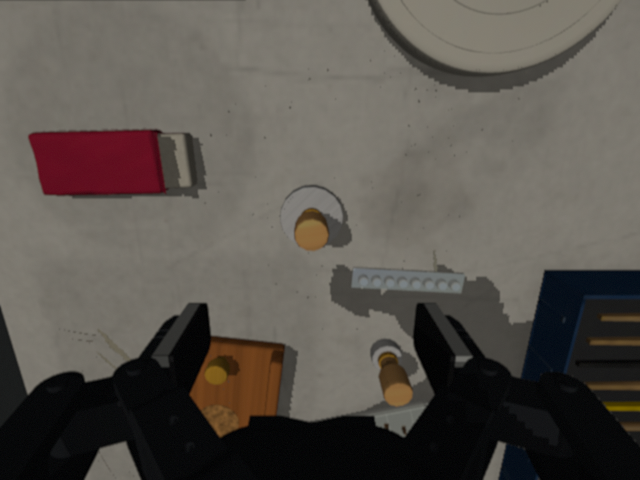

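Wrist view: the stamp_54 knob is at (311,232), disc at (312,216), with nothing near the fingers. It agrees with the top view to about 2 mm, so I'll descend and grip.

Call:
carry_out(commands=[[0.1, 0, 3.4, 0, 0, 0], [0, 0, 3.4, 0, 0, 0], [0, 0, 3.4, 0, 0, 0], [0, 0, 3.4, 0, 0, 0], [0, 0, 0, 0, 0, 0], [0, 0, 0, 0, 0, 0]])

```text
time_s: 2.9
ee_pos: [0.5855, 0.3136, 0.0269]
eef_rot: [0.706, 0.708, 0.001, 0.0]
force: [0.8, 0.2, 0.7]
gripper_width: 1.002
finger_force: 0.0
```

Call:
carry_out(commands=[[0, 0, 0, 0, 0, 0], [0, 0, 0, 0, 0, 0], [0, 0, 0, 0, 0, 0], [0, 0, 0, 0, 0, 0], [0, 0, 0, 0, 0, 0], [0, 0, 0, 0, 0, 0], [0, 0, 0, 0, 0, 0], [0, 0, 0, 0, 0, 0]], claw=0)

```text
time_s: 3.9
ee_pos: [0.5853, 0.3125, 0.026]
eef_rot: [0.707, 0.707, 0.0, 0.0]
force: [-1.8, -1.4, 6.4]
gripper_width: 0.287
finger_force: 58.7
```

Call:
carry_out(commands=[[0, 0, -3, 0, 0, 0], [0, 0, -5, 0, 0, 0], [0, 0, -5, 0, 0, 0], [-3.8, -1.2, 0, 0, 0, 0], [-3.8, -1.2, 0, 0, 0, 0], [-3.8, -1.2, 0, 0, 0, 0], [-3.8, -1.2, 0, 0, 0, 0], [-3.8, -1.2, 0, 0, 0, 0], [-3.8, -1.2, 0, 0, 0, 0], [-3.8, -1.2, 0, 0, 0, 0], [-3.8, -1.2, 0, 0, 0, 0], [-3.8, -1.2, 0, 0, 0, 0], [-3.6, -1.0, 0, 0, 0, 0], [0, 0, 3, 0, 0, 0], [0, 0, 3, 0, 0, 0], [0, 0, 2, 0, 0, 0], [0, 0, 0, 0, 0, 0], [0, 0, 0, 0, 0, 0]])

```text
time_s: 6.15
ee_pos: [0.468, -0.0659, 0.0759]
eef_rot: [0.707, 0.707, 0.0, 0.0]
force: [0.1, -0.2, -0.5]
gripper_width: 0.289
finger_force: 59.0
```

Run:
```python
from h import *
s=sense();print(s["time_s"],s["ee_pos"].round(4),s["eef_rot"].round(4),s["joints"].round(2))
im=camera("wrist");cv2.imwrite("pics/w54b.png",im);T=wristT(s);p=camera_params("wrist")
for q in [(.4871,.0935),(.4773,.0141),(.4675,-.0653)]: print("expect spot",proj(p,(*q,.014),T).round(1))
```

```text
6.15 [ 0.468  -0.0659  0.0759] [7.068e-01 7.074e-01 3.000e-04 4.000e-04] [-0.51  0.09  0.62  2.08 -0.06  0.99  0.14]
expect spot [350.1 -52.9]
expect spot [327.1 121.8]
expect spot [309.4 257. ]
```

View pics/w54b.png

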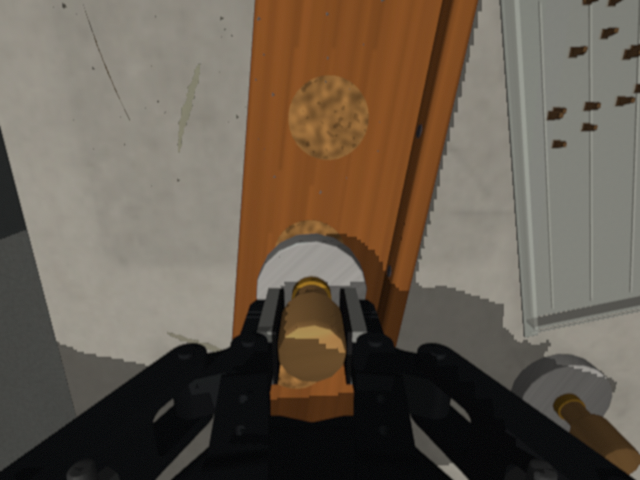

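Wrist view: spot 2 is at (329,117), predicted (327,122). The held stamp_54 is upright above spot 3, with its disc at (312,270). I'll nudge 1 to 2 mm, lower it and release.

Call:
carry_out(commands=[[0.1, 0, 1.5, 0, 0, 0], [0, 0, 1.2, 0, 0, 0], [0, 0, 0.7, 0, 0, 0], [0, 0, 0, 0, 0, 0], [0, 0, 0, 0, 0, 0]])

```text
time_s: 6.82
ee_pos: [0.4675, -0.0649, 0.0412]
eef_rot: [0.707, 0.707, -0.0, 0.0]
force: [0.3, 1.4, -0.5]
gripper_width: 0.288
finger_force: 59.0
```

Call:
carry_out(commands=[[0, 0, 0.1, 0, 0, 0], [0, 0, 0, 0, 0, 0], [0, 0, 0, 0, 0, 0], [0, 0, 0, 0, 0, 0], [0, 0, 0, 0, 0, 0], [0, 0, -1.0, 0, 0, 0], [0, 0, -2.0, 0, 0, 0], [0, 0, -4.0, 0, 0, 0], [0, 0, -4.0, 0, 0, 0], [-2, 3.4, 0, 0, 0, 0], [-2, 3.4, 0, 0, 0, 0], [-2, 3.4, 0, 0, 0, 0], [-2, 3.4, 0, 0, 0, 0], [-2, 3.4, 0, 0, 0, 0], [-1.1, 1.4, 0, 0, 0, 0], [0, 0, 0, 0, 0, 0], [0, 0, 0, 0, 0, 0]], claw=0.8)

```text
time_s: 8.95
ee_pos: [0.6511, -0.1751, 0.1506]
eef_rot: [0.707, 0.708, 0.0, -0.0]
force: [0.6, -1.4, 0.6]
gripper_width: 0.802
finger_force: 0.0
```

Run:
```python
from h import *
s=sense();print(s["time_s"],s["ee_pos"].round(4),s["joints"].round(2))
im=camera("wrist");T=wristT(s);p=camera_params("wrist")
print("expect top",proj(p,(.651,-.178,.062),T).round(1))
t=camera("top");pt=camera_params("top");print("expect s54 placed",proj(pt,(.4675,-.065,.076)).round(1))
for n,i,a in (("w",im,200),("t",t,25)):
  H,S,V=cv2.split(cv2.cvtColor(i,cv2.COLOR_BGR2HSV))
  for c,st in blobs((H>8)&(H<22)&(S>90)&(V>110),a):
    if n=="w": print(n,c,st,ray(p,c,.062,T).round(4))
v=cv2.resize(t[230:330,240:450],None,fx=2.4,fy=2.4,interpolation=cv2.INTER_CUBIC);w=cv2.resize(im,None,fx=.5,fy=.5)
o=np.zeros((500,520,3),np.uint8);o[:240,:504]=v;o[250:490,:320]=w;cv2.imwrite("pics/p2.png",o)
```

```text
8.95 [ 0.6511 -0.1751  0.1506] [-0.27  0.48  0.67  1.51 -0.31  1.26  0.44]
expect top [310.3 247.6]
expect s54 placed [361.6 277.9]
w [74.3 50.4] [   0    0  125  147 7677] [ 0.5132 -0.0556  0.062 ]
w [311.1 247. ] [294 231  35  33 888] [ 0.6516 -0.1775  0.062 ]
w [ 42.8 274.9] [ 24 260  40  29 788] [ 0.4612 -0.1987  0.062 ]
w [102.5 288.5] [ 69 276  61  33 723] [ 0.5016 -0.2094  0.062 ]
```

View pics/p2.png

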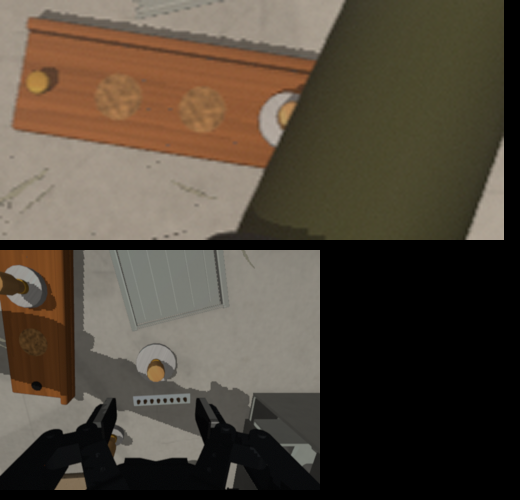

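stamp_54 stands on spot 3. The stamp_66 knob is at (311,247) in the wrist view, on target, so I'll grip it.

Call:
carry_out(commands=[[-0.3, 0, 3.5, 0, 0, 0], [0, 0, 3.5, 0, 0, 0], [0, 0, 3.5, 0, 0, 0], [0, 0, 1.9, 0, 0, 0], [0, 0, 0, 0, 0, 0], [0, 0, 0, 0, 0, 0]])

```text
time_s: 9.8
ee_pos: [0.6526, -0.179, 0.028]
eef_rot: [0.707, 0.707, 0.001, 0.001]
force: [-0.4, -0.3, 0.5]
gripper_width: 0.801
finger_force: 0.0
```

Call:
carry_out(commands=[[0, 0, 0, 0, 0, 0], [0, 0, 0, 0, 0, 0], [0, 0, 0, 0, 0, 0], [0, 0, 0, 0, 0, 0], [0, 0, 0, 0, 0, 0], [0, 0, 0, 0, 0, 0], [0, 0, 0, 0, 0, 0], [0, 0, 0, 0, 0, 0]], claw=0)

```text
time_s: 10.8
ee_pos: [0.6523, -0.1789, 0.0273]
eef_rot: [0.707, 0.707, 0.001, 0.001]
force: [-0.7, 0.9, 6.3]
gripper_width: 0.289
finger_force: 59.1
```

Call:
carry_out(commands=[[0, 0, -3, 0, 0, 0], [0, 0, -5, 0, 0, 0], [0, 0, -4.5, 0, 0, 0], [0.6, -3.3, 0, 0, 0, 0], [0.6, -3.3, 0, 0, 0, 0], [0.6, -3.3, 0, 0, 0, 0], [0.6, -3.3, 0, 0, 0, 0], [0.6, -3.3, 0, 0, 0, 0], [0.5, -2.9, 0, 0, 0, 0], [0, 0, 3, 0, 0, 0], [0, 0, 3, 0, 0, 0], [0, 0, 3, 0, 0, 0], [0, 0, 1, 0, 0, 0], [0, 0, 0, 0, 0, 0], [0, 0, 0, 0, 0, 0]])

```text
time_s: 12.68
ee_pos: [0.4585, -0.1441, 0.0523]
eef_rot: [0.707, 0.707, 0.001, 0.001]
force: [-0.8, 0.1, 0.2]
gripper_width: 0.284
finger_force: 59.1
```

Call:
carry_out(commands=[[0, 0, 0.6, 0, 0, 0], [0, 0, 0.4, 0, 0, 0], [0, 0, 0.2, 0, 0, 0], [0, 0, 0, 0, 0, 0], [0, 0, 0, 0, 0, 0]])

```text
time_s: 13.3
ee_pos: [0.4578, -0.1437, 0.0412]
eef_rot: [0.707, 0.707, 0.001, -0.001]
force: [-7.1, 2.1, 19.3]
gripper_width: 0.292
finger_force: 61.3
```

Call:
carry_out(commands=[[0, 0, 0, 0, 0, 0], [0, 0, 0, 0, 0, 0], [0, 0, 0, 0, 0, 0], [0, 0, 0, 0, 0, 0], [0, 0, 0, 0, 0, 0], [0, 0, -1.0, 0, 0, 0], [0, 0, -2.0, 0, 0, 0], [0, 0, -4.0, 0, 0, 0], [0, 0, -4.0, 0, 0, 0], [-3.6, 2.2, 0, 0, 0, 0], [-3.6, 2.2, 0, 0, 0, 0], [-3.6, 2.2, 0, 0, 0, 0], [-3.6, 2.2, 0, 0, 0, 0], [-3.6, 2.2, 0, 0, 0, 0], [0, 0, 0, 0, 0, 0], [0, 0, 0, 0, 0, 0]], claw=0.8)

```text
time_s: 15.3
ee_pos: [0.5674, -0.3232, 0.1494]
eef_rot: [0.707, 0.707, 0.0, -0.0]
force: [1.1, 0.7, -0.2]
gripper_width: 0.8
finger_force: 0.0
```

Run:
```python
from h import *
s=sense();print(s["time_s"],s["ee_pos"].round(4),s["joints"].round(2))
im=camera("wrist");T=wristT(s);p=camera_params("wrist")
print("expect top",proj(p,(.569,-.3245,.062),T).round(1))
H,S,V=cv2.split(cv2.cvtColor(im,cv2.COLOR_BGR2HSV))
for c,st in blobs((H>8)&(H<22)&(S>90)&(V>110),200): print(c,st,ray(p,c,.062,T).round(4))
cv2.imwrite("pics/w42.png",im)
```

```text
15.3 [ 0.5674 -0.3232  0.1494] [-0.13  0.47  0.81  1.57 -0.35  1.25  0.74]
expect top [312.7 246. ]
[184.5 242.8] [160 231  51  28 740] [ 0.4812 -0.3222  0.062 ]
[164.1 278.1] [148 261  34  33 843] [ 0.4638 -0.3487  0.062 ]
```

View pics/w42.png

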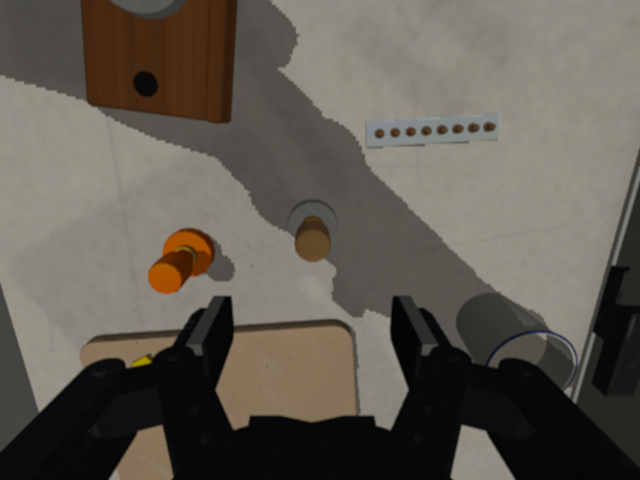

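Wrist view: the pale stamp_42 knob is at (313,244), as predicted, in the arm's shadow. The orange decoy at (180,260) is clear of the fingers. I'll grip.

Call:
carry_out(commands=[[-0.1, 0.2, 3.5, 0, 0, 0], [0, 0, 3.5, 0, 0, 0], [0, 0, 3.5, 0, 0, 0], [0, 0, 1.8, 0, 0, 0], [0, 0, 0, 0, 0, 0], [0, 0, 0, 0, 0, 0]])

```text
time_s: 16.1
ee_pos: [0.5707, -0.3251, 0.028]
eef_rot: [0.707, 0.708, 0.001, 0.001]
force: [0.1, 0.1, 0.9]
gripper_width: 0.801
finger_force: 0.0
```

Call:
carry_out(commands=[[0, 0, 0, 0, 0, 0], [0, 0, 0, 0, 0, 0], [0, 0, 0, 0, 0, 0], [0, 0, 0, 0, 0, 0], [0, 0, 0, 0, 0, 0], [0, 0, 0, 0, 0, 0], [0, 0, 0, 0, 0, 0], [0, 0, 0, 0, 0, 0]], claw=0)

```text
time_s: 17.1
ee_pos: [0.5701, -0.325, 0.0271]
eef_rot: [0.707, 0.707, 0.0, 0.0]
force: [-1.3, 0.7, 5.7]
gripper_width: 0.294
finger_force: 58.7
```

Call:
carry_out(commands=[[0, 0, -3, 0, 0, 0], [0, 0, -5, 0, 0, 0], [0, 0, -4.5, 0, 0, 0], [3.4, -0.9, 0, 0, 0, 0], [3.4, -0.9, 0, 0, 0, 0], [3.4, -0.9, 0, 0, 0, 0], [3.4, -0.9, 0, 0, 0, 0], [3.4, -0.9, 0, 0, 0, 0], [3.4, -0.9, 0, 0, 0, 0], [3.4, -0.9, 0, 0, 0, 0], [3.4, -0.9, 0, 0, 0, 0], [3.4, -1.0, 0, 0, 0, 0], [3.4, -1.0, 0, 0, 0, 0], [0, 0, 0, 0, 0, 0], [0, 0, 3, 0, 0, 0], [0, 0, 3, 0, 0, 0], [0, 0, 3, 0, 0, 0], [0, 0, 1, 0, 0, 0], [0, 0, 0, 0, 0, 0], [0, 0, 0, 0, 0, 0]])

```text
time_s: 19.6
ee_pos: [0.4784, 0.015, 0.0524]
eef_rot: [0.707, 0.707, 0.001, 0.001]
force: [-0.3, -0.7, 0.2]
gripper_width: 0.293
finger_force: 59.0
```

Call:
carry_out(commands=[[0, 0, 0.6, 0, 0, 0], [0, 0, 0.3, 0, 0, 0], [0, 0, 0.1, 0, 0, 0], [0, 0, 0, 0, 0, 0], [0, 0, 0, 0, 0, 0]])

```text
time_s: 20.23
ee_pos: [0.4775, 0.0152, 0.0414]
eef_rot: [0.707, 0.707, 0.0, 0.0]
force: [-1.1, -0.2, -0.5]
gripper_width: 0.289
finger_force: 59.0
```

Call:
carry_out(commands=[[0, 0, 0.05, 0, 0, 0], [0, 0, 0, 0, 0, 0], [0, 0, 0, 0, 0, 0], [0, 0, 0, 0, 0, 0], [0, 0, 0, 0, 0, 0], [0, 0, -1.0, 0, 0, 0], [0, 0, -2.0, 0, 0, 0], [0, 0, -4.0, 0, 0, 0], [0, 0, -4.0, 0, 0, 0], [2.6, 3.0, 0, 0, 0, 0], [2.6, 3.0, 0, 0, 0, 0], [2.6, 3.0, 0, 0, 0, 0], [2.6, 3.0, 0, 0, 0, 0], [2.6, 3.0, 0, 0, 0, 0], [2.6, 3.0, 0, 0, 0, 0], [0, 0, 0, 0, 0, 0], [0, 0, 0, 0, 0, 0]], claw=0.8)

```text
time_s: 22.35
ee_pos: [0.6569, 0.1704, 0.151]
eef_rot: [0.707, 0.707, -0.0, 0.0]
force: [0.2, 0.1, 1.0]
gripper_width: 0.802
finger_force: 0.0
```

Run:
```python
from h import *
s=sense();print(s["time_s"],s["ee_pos"].round(4),s["joints"].round(2))
im=camera("wrist");T=wristT(s);p=camera_params("wrist")
print("expect top",proj(p,(.658,.172,.062),T).round(1))
H,S,V=cv2.split(cv2.cvtColor(im,cv2.COLOR_BGR2HSV))
for c,st in blobs((H>8)&(H<22)&(S>90)&(V>110),200): print(c,st,ray(p,c,.062,T).round(4))
t=camera("top")[165:330,200:450];o=np.zeros((600,800,3),np.uint8);o[:495,:750]=cv2.resize(t,None,fx=3,fy=3,interpolation=cv2.INTER_CUBIC);cv2.imwrite("pics/t3.png",o[:495])
```

```text
22.35 [0.6569 0.1704 0.151 ] [-0.76  0.48  0.63  1.49 -0.29  1.26 -0.09]
expect top [312.  241.1]
[611.9 184.2] [579 182  61   5 211] [0.8543 0.2114 0.062 ]
[121.3 280.6] [   62   196   118   176 16041] [0.5216 0.1421 0.062 ]
[313.2 239.5] [296 223  35  34 894] [0.6588 0.1732 0.062 ]
```

View pics/t3.png

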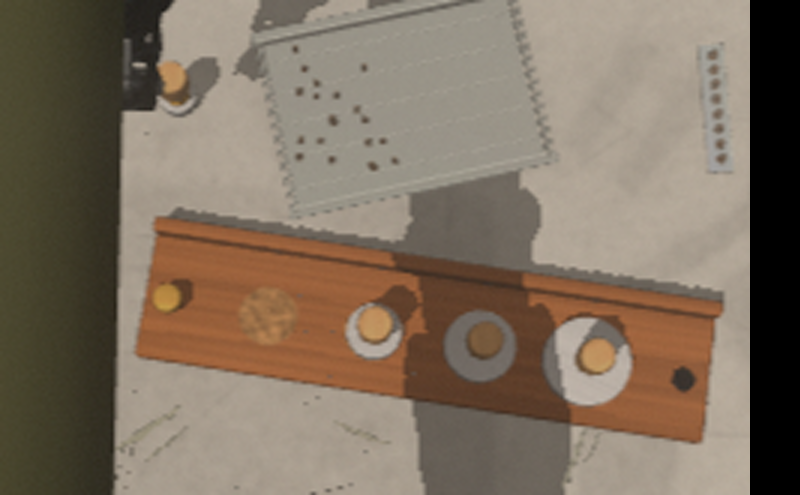

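The top crop shows stamps 42, 54 and 66 upright on spots 2 to 4, at (374,330), (480,345) and (587,361). Spot 1, at (268,316), is free. The stamp_30 knob is as expected, at (.658,.172).

Call:
carry_out(commands=[[0.2, 0.1, 3.5, 0, 0, 0], [0, 0, 3.5, 0, 0, 0], [0, 0, 3.5, 0, 0, 0], [0, 0, 1.9, 0, 0, 0], [0, 0, 0, 0, 0, 0], [0, 0, 0, 0, 0, 0]])

```text
time_s: 23.2
ee_pos: [0.6594, 0.1733, 0.0286]
eef_rot: [0.707, 0.707, 0.001, 0.001]
force: [0.0, 0.8, 0.4]
gripper_width: 0.797
finger_force: 0.0
```

Call:
carry_out(commands=[[0, 0, 0, 0, 0, 0], [0, 0, 0, 0, 0, 0], [0, 0, 0, 0, 0, 0], [0, 0, 0, 0, 0, 0], [0, 0, 0, 0, 0, 0], [0, 0, 0, 0, 0, 0], [0, 0, 0, 0, 0, 0], [0, 0, 0, 0, 0, 0]], claw=0)

```text
time_s: 24.2
ee_pos: [0.6588, 0.1736, 0.0278]
eef_rot: [0.707, 0.707, 0.001, 0.0]
force: [-1.8, -0.1, 5.6]
gripper_width: 0.286
finger_force: 59.0
```

Call:
carry_out(commands=[[0, 0, -3, 0, 0, 0], [0, 0, -5, 0, 0, 0], [0, 0, -4.5, 0, 0, 0], [-1.3, -2.8, 0, 0, 0, 0], [-1.3, -2.8, 0, 0, 0, 0], [-1.3, -2.8, 0, 0, 0, 0], [-1.3, -2.9, 0, 0, 0, 0], [-1.3, -2.9, 0, 0, 0, 0], [-1.4, -2.9, 0, 0, 0, 0], [0, 0, 0, 0, 0, 0], [0, 0, 3, 0, 0, 0], [0, 0, 3, 0, 0, 0], [0, 0, 3, 0, 0, 0], [0, 0, 1, 0, 0, 0], [0, 0, 0, 0, 0, 0], [0, 0, 0, 0, 0, 0]])

```text
time_s: 26.2
ee_pos: [0.4885, 0.0945, 0.0529]
eef_rot: [0.707, 0.707, 0.001, 0.0]
force: [0.8, -0.4, -0.1]
gripper_width: 0.284
finger_force: 59.0
```

Call:
carry_out(commands=[[0, 0, 0.6, 0, 0, 0], [0, 0, 0.4, 0, 0, 0], [0, 0, 0.1, 0, 0, 0], [0, 0, 0, 0, 0, 0], [0, 0, 0, 0, 0, 0]])

```text
time_s: 26.82
ee_pos: [0.4876, 0.0944, 0.0417]
eef_rot: [0.707, 0.707, 0.0, -0.0]
force: [-2.9, -0.1, 7.2]
gripper_width: 0.287
finger_force: 59.9
```

Release, lift, and move left and away so the whole rack shows.

Call:
carry_out(commands=[[0, 0, 0, 0, 0, 0], [0, 0, 0, 0, 0, 0], [0, 0, 0, 0, 0, 0], [0, 0, 0, 0, 0, 0], [0, 0, 0, 0, 0, 0], [0, 0, -1.0, 0, 0, 0], [0, 0, -2.0, 0, 0, 0], [0, 0, -4.0, 0, 0, 0], [0, 0, -5.0, 0, 0, 0], [4, 0, 0, 0, 0, 0], [4, 0, 0, 0, 0, 0], [4, 0, 0, 0, 0, 0], [4, 0, 0, 0, 0, 0], [4, 0, 0, 0, 0, 0], [4, 0, 0, 0, 0, 0], [4, 0, 0, 0, 0, 0], [0, 0, 0, 0, 0, 0], [0, 0, 0, 0, 0, 0]], claw=0.8)

```text
time_s: 29.08
ee_pos: [0.4874, 0.3733, 0.1611]
eef_rot: [0.707, 0.707, -0.0, 0.001]
force: [0.3, -0.1, 1.0]
gripper_width: 0.798
finger_force: 0.0
```

Run:
```python
from h import *
t=camera("top");p=camera_params("top")
H,S,V=cv2.split(cv2.cvtColor(t,cv2.COLOR_BGR2HSV))
m=np.zeros((480,640),np.uint8)
for q in [(.4977,.1681),(.4871,.0935),(.4773,.0141),(.4675,-.0653),(.4577,-.1447)]: print(proj(p,(*q,.028)).round(1))
# discs: bright low-saturation pixels inside the rack area
m=(S<75)&(V>70)
for c,st in blobs(m[235:312,240:445],100): 
    c=c+[240,235]; print("disc",c,st,ray(p,c,.028).round(4))
cv2.imwrite("pics/t4.png",cv2.resize(t[225:320,235:450],None,fx=3.6,fy=3.6,interpolation=cv2.INTER_CUBIC))
```

```text
[255.4 263.9]
[288.6 269.5]
[324.1 274.8]
[359.7 280.2]
[395.4 285.5]
disc [341.5 271.1] [   0    0  205   77 6679] [ 0.4867 -0.0245  0.028 ]
disc [324.1 276.7] [ 75  31  19  19 151] [0.4731 0.0139 0.028 ]
disc [358.9 280.7] [108  33  24  25 331] [ 0.4663 -0.0636  0.028 ]
disc [394.5 285.5] [141  36  30  29 561] [ 0.4577 -0.1427  0.028 ]
```

View pics/t4.png

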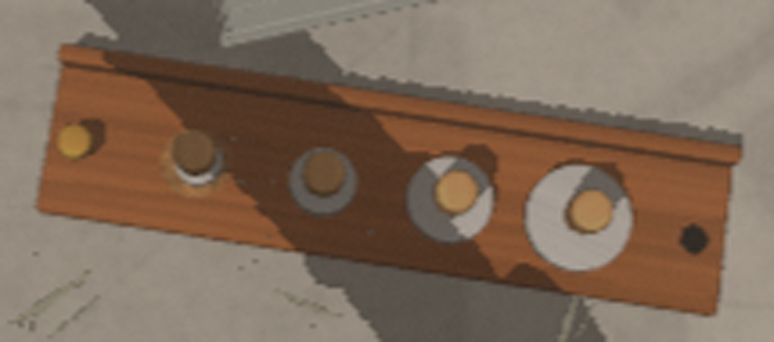

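The final view shows all four stamps upright and in order, at crop (196,160), (324,180), (450,198) and (580,218). They are within about 3 mm of their spots, and the gripper is clear.

```bash
python3 -c "
from plant import *
print(finish_job())"
```

```text
the job is handed in; nothing more can be done
None
```

I put all four stamps on the rack, 30 to 66 mm growing away from the brass knob, and handed the job in at about 29 s; the last top view shows them upright and within about 3 mm of their spots, but I got no verdict back and did not re-measure the clay pack and strips, which the arm never gripped.

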